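# Ease a ratcheted spring clamp onto a battery

## Robot

A 6-joint arm with a two-finger parallel gripper is mounted at the origin on a cart in front of the work surface, level with it; the furniture and walls round the work are solid. World frame = base frame: x ahead of the robot, y to its left, z up, the work surface at z = 0. Lengths are in m, angles in rad, forces in N, time in s.
With the tool pointing down it reaches from about 0.4 to 0.825 m from the base axis. Payload 7 kg.
Tool frame: the origin (TCP) lies on the mounting face of the last link; the fingertips stand 178 mm ahead of it and the grasp point (between the pads) lies 159 mm ahead of it; z points along the fingers, y is the direction in which the jaws open and shut (so a half turn about z gives the same grasp; the last joint's range is limited). The gripper opens to 88 mm and grips with 3 to 60 N. Pads are 19 mm wide; open, the fingers measure 130 mm over their backs; the gripper's body (78 mm by 193 mm) begins 47 mm behind the grasp point.
Start: joints at [-0.872, 0.359, 0.012, 0, -1.224, -0.288], TCP at [0.27, -0.619, 0.405] pointing down, gripper open.
Joint ranges: [-3.07, 3.07], [-1.43, 2.12], [-1.02, 1.25], [-3.03, 1.67], [-3.05, -0], [-3.03, 3.03]. Speed limits (rad/s): [2.39, 2.39, 3.01, 3.14, 3.14, 3.14].

## Interface

Orientations are given as [roll, pitch, yaw] about the fixed x, y, z axes, in that order (R = Rz(yaw) Ry(pitch) Rx(roll)).
In Python, from station import * gives the robot as it stands.
- The arm moves only by the tool arm_command, never from a script. Its argument "targets" is a list of rows, each a list of 3 entries, a list of its own where there are three numbers: the turn, a rotation vector about the world's x, y, z in rad, then the shift along the world's x, y, z in mm, then the closure, from 0 (fully open) to 1 (shut). In form: [[[wx, wy, wz], [tx, ty, tz], fingers], ...]. A call has 1 to 8 rows; each row shifts and turns the commanded pose from where the row before left it; what a row does not reach is not made up. A row lasts 1/10 s, in which the tool goes at most 50 mm and 8.59 degrees, less where a joint would pass 70% of its speed; a pose out of reach is approached as far as the arm can. A call with a gripper value outside its range is refused whole. The fingers move at their own pace and stop on an object; "squeeze" is the grip in N (left out, the last holds). Time passes only in rows, so rows that do not move let the fingers close. It gives the time, the measured TCP pose, the force and the opening at its end, in the units of the state.
- get_state(): the state, without advancing time (a new reading comes with each control period).
- grab_frame(name): name is "scene" or "top" or "wrist"; returns (picture, depth): 384x512x3 uint8, red, green, blue; 384x512 float32, m along the optical axis (not along the pixel's ray), 0 where there is no reading.
- camera_params(name): a dict with "mtx" (3x3 intrinsics, pixels), "eye" and "orientation" of the camera in the world. Camera axes: x right, y down, z forward; pixel columns grow to the right and rows downward; lengths in m; the calibration is good to about 2 mm. A picture is of the moment at which its call begins: read the wrist's pose just before it. camera_params takes no time and is no camera call; for the wrist camera it gives the pose at the moment of the call.
- job_done(): hands the job in, once; it reports no verdict.
The state is a dict: "t": time; "q": joint angles; "qd": joint speeds; "joint_efforts": joint torques, N m; "eef_pos": TCP position; "ee_rot": TCP orientation; "force": force on the tool from outside, world axes, zero at the start; "moment": the same for the moment, N m; "width": finger opening in m.
Only numpy, scipy, OpenCV 4.12 (cv2) and the standard library are available. Lean on these libraries where they do the work, as an engineer would, in place of code of your own. Each camera call takes 0.05 s, during which the arm holds its last target.

## Task

The spring clamp on the bench is held open by a hooked pawl under the crank's red knob. Take the knob, wind the crank clockwise just enough to take the load off the pawl, pull the knob up to lift the pawl, and let the crank turn back slowly under the spring, never letting it run, until the jaw rests on the battery; then let the knob down and let go. Do not wrench the pawl against its teeth, do not press the jaw on harder than its spring does, and leave the other things on the bench where they are.

Things in the scene. Friction and masses are not known exactly. Their poses are not given: they have to be found in the camera images.
- crank_axis (a point): Point on the crank's vertical axis, 116 mm above the worktop, level with the knob's gripping point when the knob is down. Its x axis is the way the jaw closes (roughly away from the robot), z up. The crank turns on a round green housing 172 mm across, at the near end of a grey base plate 385 x 140 x 12 mm fixed to the bench; place and yaw of the fixture vary.
- knob_grip (a point): Grip point on the red knob's axis; barrel: upright, 24 mm across, 54 mm tall from 22 mm below this point; a 32 mm head sits 32 to 42 mm above it. It stands 65 mm from the crank axis and swivels freely, so a hand of fixed direction can follow it round. Below it is a 25 mm sleeve, top 90 mm above the worktop: fingertips may reach 20 mm below this point. Pulling it up lifts the pawl. Its axes mean nothing.
- crank (a joint): Crank angle, rad, 0 at the start; grows counter-clockwise seen from above: paying out, the way the spring drives it. The jaw moves 25 mm per rad. The spring is felt as about 8 to 9 N at the knob, along its circle, and would make a freed crank run away. The jaw meets the battery after about 1.1 to 2.1 rad. At 0 the knob bears 1.2 rad counter-clockwise from the jaw's way.
- pawl_lift (a joint): Height of knob and pawl above their lowest place, m, 0 to 0.016 (firm stop); a spring pulls down with 3 N (5 N when up). Above 0.011 it clears all teeth; it must stay up while paying out or it catches the next tooth. Let down after the jaw has landed it rests somewhere between 0 and 0.011, in a gap or on a tooth's back.
- pawl: The brass sliding pawl under the knob, 12 mm wide, at the end of the crank arm. The load hooks its toe 3.5 mm under a tooth's lip: wind the crank clockwise 5 to 9 mm at the knob (0.08 to 0.14 rad) before lifting; further on it rides up the next tooth's back. Origin: on the worktop under the knob when down.
- ratchet: The steel ring of ten hooked teeth on top of the green housing, fixed to it. Origin: on the worktop under the crank axis.
- jaw: The moving jaw: upright aluminium plate 86 mm wide, top 92 mm above the worktop, black rubber face; slides along the base, pushed by a spring of about 24 N (20 N near the battery). Origin: on the worktop, under the crank axis at the start; moves with the jaw.
- jaw_face (a point): Middle of the jaw's rubber face, the face that meets the battery; 118 mm from the crank axis at the start.
- battery: Black cased battery, 92 x 68 mm, case 103 mm tall, with two posts up to 117 mm; about 0.8 kg. It stands loose on the base plate, one 92 mm side turned to the jaw and the other against the aluminium end stop, which is set in a different place along the base each time. Origin: centre of its underside.
- tin: Blue tin with a white lid, 75 mm across, 50 mm tall; a bystander. Origin: centre of its underside.
- oil_bottle: Squeeze bottle with amber oil and a red nozzle, 58 mm across, 153 mm tall; a bystander. Origin: centre of its underside.
There are look-alikes about, which are no part of the job. What is shaped like the battery but orange is not meant.

How it is judged:
On the way, in this order (a step that is already met when the one before it is completed fails the run):
1. the pawl is lifted clear of the teeth while the jaw is still open (value of joint pawl_lift above 0.0105 m and value of joint crank below 0.3 rad), for 0.2 s.
2. the jaw bears on the battery (contact force between jaw and battery above 10 N), for 0.3 s.
At the end, for the whole second after the job is handed in: The jaw bears on the upright battery (within 0.05 rad) with more than 10 N of its spring force, the crank is at rest, the knob is down on the teeth (pawl below 12.5 mm) and let go (contact force between jaw and battery above 10 N and value of joint pawl_lift below 0.0125 m and velocity of joint crank below 0.05 rad/s and angle between battery's own z axis and vertical below 0.05 rad); the robot touches nothing.
It fails at once if the crank runs: it pays out faster than 1.5 rad/s (velocity of joint crank above 1.5 rad/s).
It fails at once if the jaw is pressed on the battery with more than 40 N (twice its spring) (contact force between jaw and battery above 40 N).
It fails at once if the pawl is wrenched against the ratchet's teeth with more than 30 N (contact force between pawl and ratchet above 30 N).
It fails at once if the battery is shoved more than 8 mm (distance of battery from where it was at the start of the episode above 0.008 m).
It fails at once if the tin or the oil bottle is moved more than 15 mm (distance of any of tin, oil_bottle from where it was at the start of the episode above 0.015 m).
It also fails if it takes over 69 s, if anything falls off the work surface, if the arm or the gripper's body presses on something with over 40 N, if the wrist force passes 120 N, or if a joint passes its speed limit or range.

## Working session

There is one attempt and no reset: what is moved stays moved. The work goes in short steps, Python scripts to look and compute and a tool call to move; the robot and the scene stay as the last step left them, time stands still between calls to the robot, and variables do not carry over. Pictures are saved under pics/ and viewed, and the job is handed in when it is done.

Besides the shell and the picture viewer there is one more tool, called by a JSON object that holds its "fn" and its "kwargs", one argument or row to a line. arm_command: Moves the arm, as the interface text tells. Its arguments: {"type":"object","properties":{"targets":{"type":"array"},"squeeze":{"type":"number"}},"required":["targets"]}

```bash
mkdir -p pics; ls
python3 - <<'E'
from station import *
import cv2,numpy as np
print(get_state())
for n in("scene","top"):
    p,d=grab_frame(n); np.savez(f"{n}0.npz",p=p,d=d)
    cv2.imwrite(f"pics/{n}0.png",cv2.cvtColor(p,cv2.COLOR_RGB2BGR)); print(n,camera_params(n))
E
```

```text
pics
{'t': 0.0, 'q': array([-8.71866238e-01,  3.59381242e-01,  1.10544063e-02, -3.24550421e-04,
       -1.22411465e+00, -2.88072331e-01]), 'qd': array([-0.00033933,  0.00086726, -0.00133987,  0.00195238,  0.00041707,
        0.00066237]), 'joint_efforts': array([-2.79102887e-04, -5.82721245e+01,  2.93045962e+01,  6.99710727e+00,
        6.85335224e-03, -1.41516525e-04]), 'eef_pos': array([ 0.2694894 , -0.61865413,  0.40372877]), 'ee_rot': array([ 3.13992860e+00, -1.74911453e-04, -2.73084528e+00]), 'force': array([0.35333123, 0.24315197, 0.49455569]), 'moment': array([ 0.00693347, -0.03642392, -0.05264746]), 'width': 0.08795635136286431}
scene {'mtx': array([[471.21361644,   0.        , 259.97691776],
       [  0.        , 471.21361644, 193.04751432],
       [  0.        ,   0.        ,   1.        ]]), 'eye': array([1.30408652, 0.13618169, 0.99280149]), 'orientation': array([-2.43246923,  0.01413622,  1.91590601])}
top {'mtx': array([[376.34787099,   0.        , 257.58282681],
       [  0.        , 376.34787099, 199.57084392],
       [  0.        ,   0.        ,   1.        ]]), 'eye': array([ 0.5133548 , -0.11098144,  1.21566524]), 'orientation': array([-3.08817868, -0.01228656, -1.56809658])}
```

View pics/scene0.png

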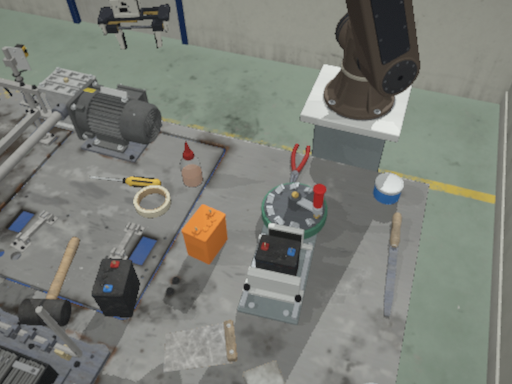

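View pics/top0.png

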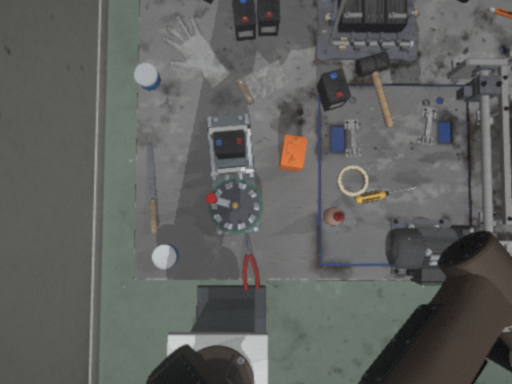

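Scene picture: the red knob is at (319,195), the green housing at (294,208) and the clamped battery at (278,253). Top picture: knob (211,198), housing (236,205), battery (230,145).

Things that could be taken for the knob: oil bottle nozzle at top (340,216), pliers' red handles (251,272), and red battery caps (222,140), (338,90). For the battery: orange block (294,152), black battery (333,90), and a pair at (255,18). I choose the red knob on the green housing and the black battery on the grey base.

```bash
cat > h.py <<'E'
import numpy as np,cv2
from scipy.spatial.transform import Rotation as R
from station import *
def ray(c,uv):
    K=np.array(c["mtx"]);uv=np.atleast_2d(uv).astype(float)
    d=np.c_[(uv[:,0]-K[0,2])/K[0,0],(uv[:,1]-K[1,2])/K[1,1],np.ones(len(uv))]
    return d@R.from_euler('xyz',c["orientation"]).as_matrix().T
def onz(c,uv,z):
    d=ray(c,uv);return c["eye"]+d*((z-c["eye"][2])/d[:,2])[:,None]
def pts(c,dep):
    v,u=np.mgrid[0:dep.shape[0],0:dep.shape[1]]
    d=ray(c,np.c_[u.ravel(),v.ravel()])
    return (c["eye"]+d*dep.reshape(-1,1)).reshape(*dep.shape,3)
E
python3 - <<'E'
from h import *
for n,box in(("top",(200,165,275,245)),("scene",(250,170,340,245))):
    f=np.load(n+"0.npz");p=f["p"];c=camera_params(n);P=pts(c,f["d"])
    hsv=cv2.cvtColor(p,cv2.COLOR_RGB2HSV)
    x0,y0,x1,y1=box
    m=np.zeros(p.shape[:2],bool);m[y0:y1,x0:x1]=1
    red=((hsv[...,0]<8)|(hsv[...,0]>172))&(hsv[...,1]>150)&(hsv[...,2]>70)&m
    k,l,s,ce=cv2.connectedComponentsWithStats(red.astype(np.uint8))
    for i in range(1,k):
        if s[i,4]>15:
            q=P[l==i];print(n,"red",s[i],ce[i],np.median(q,0),q.min(0),q.max(0),"ray@.158",onz(c,ce[i],.158))
            h=q[q[:,2]>np.percentile(q[:,2],60)];print("  top",np.median(h,0))
    g=(hsv[...,0]>60)&(hsv[...,0]<95)&(hsv[...,1]>90)&m
    q=P[g];print(n,"green",g.sum(),np.percentile(q,[2,50,98],axis=0).round(3).tolist())
    vv,uu=np.nonzero(g)
    # circle fit of green top points: convex hull
    zt=np.percentile(q[:,2],60);print("z",zt)
    top=q[abs(q[:,2]-zt)<.006][:,:2].astype(np.float32)
    print("minEnclosing",cv2.minEnclosingCircle(top), cv2.fitEllipse(cv2.convexHull(top)))
    b=cv2.resize(p[y0-75 if n=="top" else y0:y1+(75 if n=="scene" else 10),x0-10:x1+10],None,fx=5 if n=="scene" else 4,fy=5 if n=="scene" else 4) if 0 else cv2.resize(p[max(0,y0-75):y1+75,x0-20:x1+20],None,fx=2.5,fy=2.5,interpolation=cv2.INTER_CUBIC)
    cv2.imwrite(f"pics/{n}0c.png",b[...,::-1])
E
```

```text
top red [207 193   9  10  69] [210.95652174 197.95652174] [0.57384719 0.00707478 0.15809735] [ 0.56244688 -0.00428939  0.15401107] [0.58809306 0.01862425 0.16438012] ray@.158 [[0.57404608 0.00726006 0.158     ]]
  top [0.5736469  0.00819576 0.16021148]Traceback (most recent call last):
  File "<stdin>", line 14, in <module>
    return _quantile_unchecked(
        a, q, axis, out, overwrite_input, method, keepdims, weights)
    return _ureduce(a,
                    func=_quantile_ureduce_func,
    ...<5 lines>...
                    overwrite_input=overwrite_input,
                    method=method)
    r = func(a, **kwargs)
    result = _quantile(arr,
                       quantiles=q,
    ...<2 lines>...
                       out=out,
                       weights=wgt)
    slices_having_nans = np.isnan(arr[-1, ...])
                                  ~~~^^^^^^^^^
IndexError: index -1 is out of bounds for axis 0 with size 0
```

Run:
```python
from h import *
for n,box in(("top",(200,165,275,245)),("scene",(250,170,340,245))):
    f=np.load(n+"0.npz");p=f["p"];c=camera_params(n);P=pts(c,f["d"])
    x0,y0,x1,y1=box
    hsv=cv2.cvtColor(p,cv2.COLOR_RGB2HSV)
    m=np.zeros(p.shape[:2],bool);m[y0:y1,x0:x1]=1
    if n=="scene":
        red=((hsv[...,0]<8)|(hsv[...,0]>172))&(hsv[...,1]>150)&(hsv[...,2]>70)&m
        k,l,s,ce=cv2.connectedComponentsWithStats(red.astype(np.uint8))
        for i in range(1,k):
            if s[i,4]>15:
                q=P[l==i];print(s[i],ce[i],q.min(0),q.max(0));h=q[q[:,2]>.15];print(h.mean(0) if len(h) else 0)
    pi=p.astype(int); g=m&(pi[...,1]>pi[...,0]+12)&(pi[...,1]>pi[...,2])&(P[...,2]>.02)&(P[...,2]<.1)
    q=P[g];print(n,g.sum())
    if g.sum()>20:
        print(np.percentile(q,[2,50,98],axis=0).round(3).tolist())
        top=q[:,:2].astype(np.float32)
        print(cv2.minEnclosingCircle(top), cv2.fitEllipse(cv2.convexHull(top)))
    b=cv2.resize(p[max(0,y0-75):y1+75,x0-20:x1+20],None,fx=2.5,fy=2.5,interpolation=cv2.INTER_CUBIC)
    cv2.imwrite(f"pics/{n}0c.png",b[...,::-1])
```

```text
top 357
[[0.475, -0.139, 0.037], [0.546, -0.073, 0.042], [0.64, 0.026, 0.048]]
((0.5574551224708557, -0.05471862852573395), 0.08592117577791214) ((0.5574353337287903, -0.05456506833434105), (0.16979065537452698, 0.17066740989685059), 98.42137145996094)
[314 184  12  24 224] [318.52678571 194.80803571] [ 0.41939143 -0.00817355 -0.00203032] [1.30408652 0.13618169 0.99280149]
[0.58391125 0.01096192 0.16519718]
scene 414
[[0.477, -0.136, 0.022], [0.593, -0.001, 0.041], [0.627, 0.031, 0.048]]
((0.5678913593292236, -0.06213152036070824), 0.09720378369092941) ((0.564042329788208, -0.054375723004341125), (0.16831137239933014, 0.18695135414600372), 85.43939208984375)
```

View pics/top0c.png

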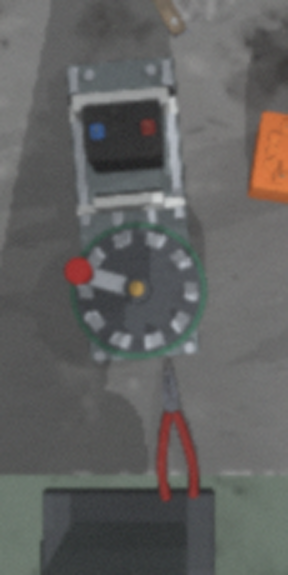

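View pics/scene0c.png

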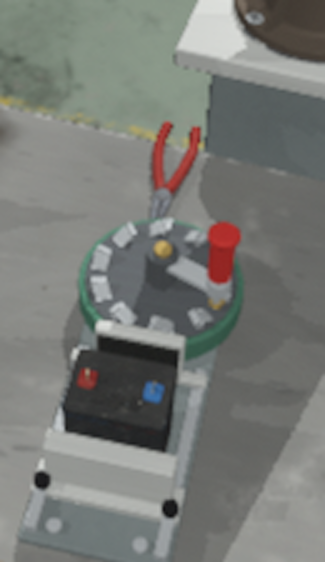

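The crops confirm the choice: a red knob on the pale crank arm over the green ring, and a black battery with one blue and one red post in front of the jaw. The knob is 64 mm from the housing centre, against 65 mm expected. Next I measure the fixture yaw, the gap and the hub height.

Run:
```python
from h import *
f=np.load("top0.npz");p=f["p"];c=camera_params("top");P=pts(c,f["d"])
hsv=cv2.cvtColor(p,cv2.COLOR_RGB2HSV)
def box(x0,y0,x1,y1):
    m=np.zeros(p.shape[:2],bool);m[y0:y1,x0:x1]=1;return m
print("hub z",np.round(P[203:208,232:240,2],3))
b=box(208,122,258,172)&(P[...,2]>.09)&(p.max(2)<75)
k,l,s,ce=cv2.connectedComponentsWithStats(b.astype(np.uint8));i=1+np.argmax(s[1:,4])
uv=np.argwhere(l==i)[:,::-1]
w=onz(c,uv,.103)[:,:2].astype(np.float32)
print("batt",s[i],cv2.minAreaRect(w))
C=np.array([.5575,-.0546])
for yaw in(.08,.11,.14):
    e=np.array([np.cos(yaw),np.sin(yaw)]);u=(w-C)@e;v=(w-C)@[-e[1],e[0]];print(yaw,np.percentile(u,[1,3,50,97,99]).round(4),np.percentile(v,[1,3,50,97,99]).round(4))
# bright end stop + jaw
m=box(205,115,265,175)&(P[...,2]>.06)&(p.min(2)>120)
k,l,s,ce=cv2.connectedComponentsWithStats(m.astype(np.uint8))
for i in range(1,k):
    if s[i,4]>20:
        uv=np.argwhere(l==i)[:,::-1];w2=onz(c,uv,.092)[:,:2].astype(np.float32);print(s[i],cv2.minAreaRect(w2),np.median(P[l==i][:,2]))
```

```text
hub z [[0.093 0.092 0.092 0.095 0.095 0.088 0.086 0.083]
 [0.092 0.092 0.092 0.096 0.095 0.086 0.087 0.087]
 [0.095 0.092 0.094 0.092 0.095 0.089 0.085 0.086]
 [0.092 0.095 0.094 0.095 0.095 0.086 0.088 0.086]
 [0.095 0.098 0.093 0.095 0.093 0.09  0.09  0.09 ]]
batt [213 130  32  26 644] ((0.7432109713554382, -0.03842180594801903), (0.07029983401298523, 0.09260115027427673), 5.084164619445801)
0.08 [0.1518 0.1534 0.1845 0.2194 0.2209] [-0.0434 -0.0419  0.0012  0.0447  0.0468]
0.11 [0.152  0.1533 0.1839 0.2194 0.2207] [-0.0492 -0.0472 -0.0046  0.0393  0.041 ]
0.14 [0.1516 0.1531 0.1842 0.2191 0.2206] [-0.0551 -0.053  -0.0101  0.0336  0.0353]
[209 125  39  11 178] ((0.7844381332397461, -0.03441286087036133), (0.02346968464553356, 0.11583106219768524), 4.885035514831543) 0.08025933048599976
[217 167  29   6 131] ((0.6635585427284241, -0.044633373618125916), (0.015093826688826084, 0.08395100384950638), 0.2534486949443817) 0.09166051632139283
```

{"fn": "arm_command", "kwargs": {
  "targets": [
    [[0,0,-0.075],[19,39,0],0.2],
    [[0,0,-0.075],[19,39,0],0.4],
    [[0,0,-0.075],[19,39,0],0.4],
    [[0,0,-0.075],[19,39,0],0.4],
    [[0,0,-0.075],[19,39,0],0.4],
    [[0,0,-0.075],[19,39,0],0.4],
    [[0,0,-0.075],[19,39,0],0.4],
    [[0,0,-0.075],[19,39,0],0.4]
  ],
  "squeeze": 25
}}

```text
t: 0.9
eef_pos: [0.4218, -0.3051, 0.4045]
ee_rot: [3.141, -0.0, 2.949]
force: [0.2, 1.1, -0.1]
width: 0.0527
```

{"fn": "arm_command", "kwargs": {
  "targets": [
    [[0,0,-0.075],[19,39,0],0.4],
    [[0,0,-0.075],[19,39,0],0.4],
    [[0,0,-0.075],[19,39,0],0.4],
    [[0,0,-0.075],[19,39,0],0.4],
    [[0,0,-0.075],[19,39,0],0.4],
    [[0,0,-0.075],[19,39,0],0.4],
    [[0,0,-0.075],[19,39,0],0.4],
    [[0,0,-0.075],[15,34,0],0.4]
  ]
}}

```text
t: 1.7
eef_pos: [0.5701, 0.0023, 0.4043]
ee_rot: [-3.141, -0.0, 2.35]
force: [-0.3, -1.0, -0.4]
width: 0.0528
```

{"fn": "arm_command", "kwargs": {
  "targets": [
    [[0,0,0],[0,0,0],0.4],
    [[0,0,0],[0,0,0],0.4]
  ]
}}

```text
t: 1.9
eef_pos: [0.5696, 0.001, 0.404]
ee_rot: [-3.14, -0.001, 2.355]
force: [-1.2, -0.5, -0.5]
width: 0.0525
```

Run:
```python
from h import *
print(get_state());c=camera_params("wrist");print(c)
p,d=grab_frame("wrist");np.savez("w1.npz",p=p,d=d,eye=c["eye"],o=c["orientation"],mtx=c["mtx"]);cv2.imwrite("pics/w1.png",p[...,::-1])
```

```text
{'t': 1.9, 'q': array([ 3.45165056e-01,  1.87185535e-01, -2.25551568e-01, -1.69057417e-04,
       -1.15950541e+00, -2.70285749e+00]), 'qd': array([-2.88603128e-02, -1.70002380e-02, -1.19426315e-02, -4.06820744e-05,
       -3.98843309e-04,  1.03243002e-02]), 'joint_efforts': array([ 1.04352850e+00, -4.31428528e+01,  2.90054923e+01,  6.72193184e+00,
        1.29432388e-02, -2.44263550e-01]), 'eef_pos': array([0.56957496, 0.00100722, 0.40396234]), 'ee_rot': array([-3.14034921e+00, -7.54529055e-04,  2.35462838e+00]), 'force': array([-1.22199961, -0.54701652, -0.48381809]), 'moment': array([-0.10048796,  0.00966627,  0.01665182]), 'width': 0.05246404247087181}
{'mtx': array([[278.73644717,   0.        , 259.90554469],
       [  0.        , 278.73644717, 189.12199732],
       [  0.        ,   0.        ,   1.        ]]), 'eye': array([0.52081444, 0.05043518, 0.38306045]), 'orientation': array([2.88070078e+00, 9.47974331e-04, 7.84384344e-01])}
```

View pics/w1.png

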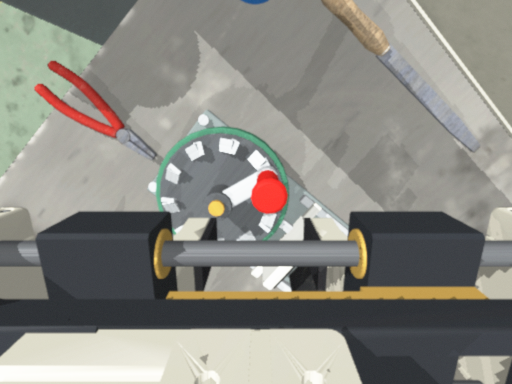

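The wrist picture shows the knob head at (268,193), the crank hub's brass cap at (216,208) and the green ring round it. I measure both.

Run:
```python
from h import *
f=np.load("w1.npz");p=f["p"];c=dict(eye=f["eye"],orientation=f["o"],mtx=f["mtx"])
hsv=cv2.cvtColor(p,cv2.COLOR_RGB2HSV)
red=((hsv[...,0]<8)|(hsv[...,0]>172))&(hsv[...,1]>150)&(hsv[...,2]>70)
red[:,:230]=0;red[:150]=0;red[225:]=0
P=pts(c,f["d"])
q=red&(P[...,2]>.150)
uv=np.argwhere(q)[:,::-1];w=onz(c,uv,.158)[:,:2].astype(np.float32)
print(red.sum(),q.sum(),cv2.minEnclosingCircle(w),w.mean(0),np.median(P[q],0))
y=(hsv[...,0]>12)&(hsv[...,0]<35)&(hsv[...,1]>130);y[:,:200]=0;y[:195]=0;y[220:]=0;y[:,235:]=0
uv=np.argwhere(y)[:,::-1];print("hub",uv.mean(0),np.median(P[y],0),onz(c,uv.mean(0),.097))
pi=p.astype(int);g=(pi[...,1]>pi[...,0]+15)&(pi[...,1]>pi[...,2]+5)&(P[...,2]>.02)&(P[...,2]<.1);g[:120]=0;g[245:]=0;g[:,:150]=0;g[:,300:]=0
q=P[g];print("green",g.sum(),np.median(q[:,2]))
w=q[:,:2].astype(np.float32);print(cv2.minEnclosingCircle(w))
```

```text
1132 991 ((0.5723955035209656, 0.008786027319729328), 0.015565073117613792) [0.5724013  0.00893556] [0.57259652 0.00879156 0.15671958]
hub [215.97311828 207.84946237] [ 0.556463  -0.0541155  0.0919906] [[ 0.55575131 -0.05223641  0.097     ]]
green 1510 0.040915093509845596
((0.5573159456253052, -0.054974041879177094), 0.0865478366613388)
```

{"fn": "arm_command", "kwargs": {
  "targets": [
    [[0,0,0],[3,7,0],0.42],
    [[0,0,0],[0,0,-25],0.42],
    [[0,0,0],[0,0,-25],0.42],
    [[0,0,0],[0,0,-25],0.42],
    [[0,0,0],[0,0,-25],0.42],
    [[0,0,0],[0,0,-20],0.42],
    [[0,0,0],[0,0,-7],0.42],
    [[0,0,0],[0,0,0],0.42]
  ]
}}

```text
t: 2.75
eef_pos: [0.5723, 0.0066, 0.2771]
ee_rot: [-3.14, -0.001, 2.352]
force: [0.5, -0.2, 0.8]
width: 0.0505
```

Run:
```python
from h import *
p,d=grab_frame("wrist");cv2.imwrite("pics/w2.png",p[...,::-1])
p,d=grab_frame("scene");cv2.imwrite("pics/s2.png",cv2.resize(p[120:280,200:400],None,fx=4,fy=3.75)[...,::-1])
print(get_state())
```

```text
{'t': 2.85, 'q': array([ 3.53631932e-01,  3.05783607e-01, -3.80942568e-01,  4.22994101e-04,
       -8.82779135e-01, -2.71408547e+00]), 'qd': array([ 0.00329697, -0.00920525,  0.00786115,  0.00013182,  0.00199511,
        0.00105658]), 'joint_efforts': array([-8.40049144e-02, -4.77622175e+01,  2.34183294e+01,  5.50548524e+00,
       -6.13871799e-02,  1.30990964e-03]), 'eef_pos': array([0.57296353, 0.00698857, 0.278688  ]), 'ee_rot': array([3.14055349e+00, 8.32915035e-04, 2.35220341e+00]), 'force': array([ 0.10989393, -0.31653435,  0.31152595]), 'moment': array([-0.14847757, -0.03089126, -0.03713973]), 'width': 0.05060184227581457}
```

View pics/w2.png

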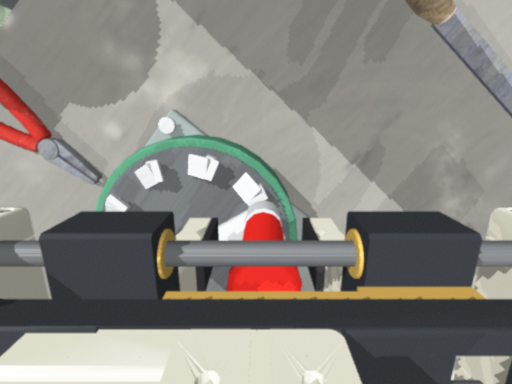

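View pics/s2.png

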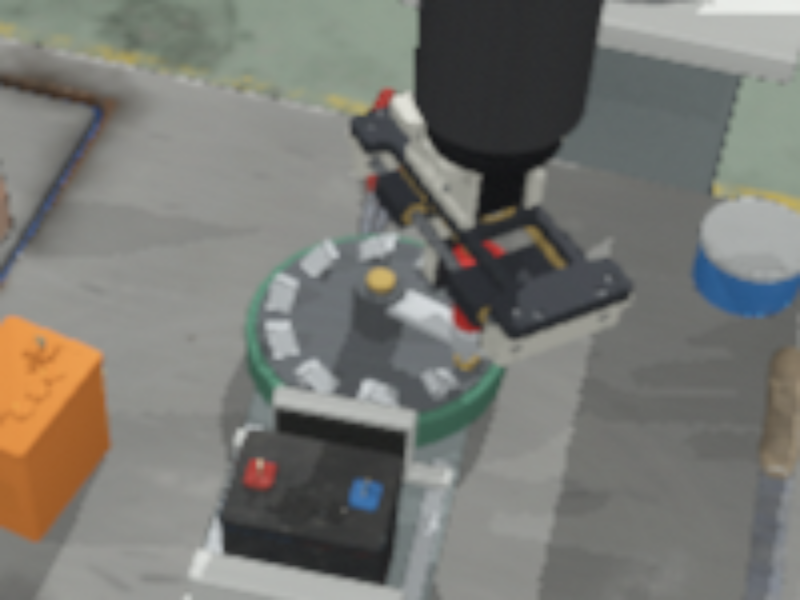

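Both pictures show the knob centred between the open fingers: wrist barrel at (263,250), with the pads at 205 and 320. I close gently.

{"fn": "arm_command", "kwargs": {
  "targets": [
    [[0,0,0],[0,0,0],0.6],
    [[0,0,0],[0,0,0],0.7],
    [[0,0,0],[0,0,0],0.78],
    [[0,0,0],[0,0,0],0.85],
    [[0,0,0],[0,0,0],0.85],
    [[0,0,0],[0,0,0],0.85]
  ],
  "squeeze": 20
}}

```text
t: 3.45
eef_pos: [0.573, 0.0075, 0.2781]
ee_rot: [3.14, 0.001, 2.353]
force: [0.8, 2.2, 2.5]
width: 0.0236
```

Run:
```python
from h import *
s=get_state();print(s['t'],s['eef_pos'],s['force'],s['moment'],s['width'])
```

```text
3.45 [0.57299992 0.00754703 0.27809282] [0.76739171 2.15857713 2.4896632 ] [ 8.79695595e-01 -4.53772286e-01  4.58573862e-04] 0.023590095087311903
```

{"fn": "arm_command", "kwargs": {
  "targets": [
    [[0,0,0],[1,-0.3,0],0.85],
    [[0,0,0],[1,-0.3,0],0.85],
    [[0,0,0],[1,-0.3,0],0.85],
    [[0,0,0],[1,-0.3,0],0.85],
    [[0,0,0],[0,0,0],0.85]
  ],
  "squeeze": 30
}}

```text
t: 3.95
eef_pos: [0.5757, 0.0066, 0.278]
ee_rot: [-3.141, -0.002, 2.352]
force: [-7.4, 9.0, 7.8]
width: 0.0233
```

{"fn": "arm_command", "kwargs": {
  "targets": [
    [[0,0,0],[1,-0.3,0],0.85],
    [[0,0,0],[1,-0.4,0],0.85],
    [[0,0,0],[0,0,0],0.85],
    [[0,0,0],[0,0,0],0.85]
  ]
}}

```text
t: 4.35
eef_pos: [0.5776, 0.006, 0.278]
ee_rot: [-3.141, -0.002, 2.352]
force: [-7.8, 8.4, 9.1]
width: 0.0235
```

Run:
```python
from h import *
s=get_state();print(s['t'],s['eef_pos'],s['force'],s['moment'],s['width'])
p,d=grab_frame("scene");cv2.imwrite("pics/s3.png",cv2.resize(p[150:250,240:360],None,fx=6,fy=6,interpolation=cv2.INTER_CUBIC)[...,::-1])
```

```text
4.35 [0.57762492 0.00596919 0.27795789] [-7.76438932  8.38296205  9.12209037] [2.94239565 2.45812457 0.02946902] 0.023514471384078073
```

View pics/s3.png

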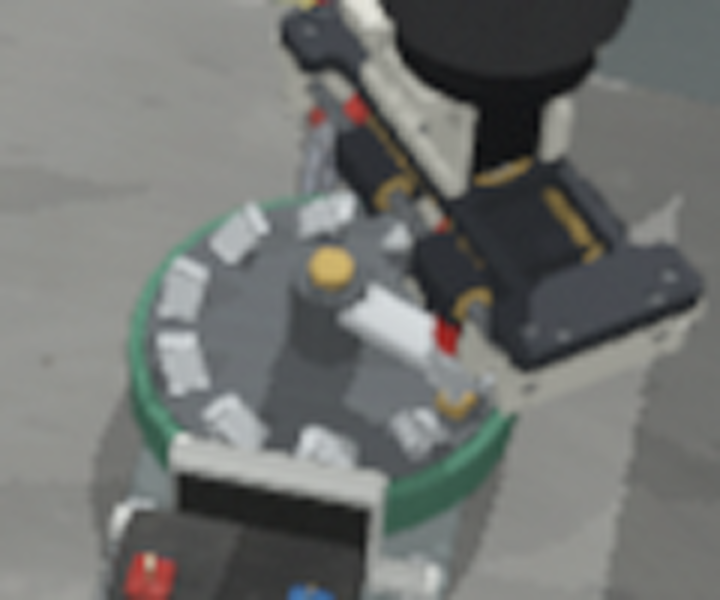

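{"fn": "arm_command", "kwargs": {
  "targets": [
    [[0,0,0],[1,0,0],0.85],
    [[0,0,0],[1,0,0.5],0.85],
    [[0,0,0],[0,0,0],0.85],
    [[0,0,0],[0,0,0],0.85]
  ]
}}

```text
t: 4.8
eef_pos: [0.5792, 0.0057, 0.278]
ee_rot: [-3.14, -0.003, 2.352]
force: [-7.6, 7.3, 8.3]
width: 0.0233
```

```bash
cat > st.py <<'E'
from h import *
import sys
C=np.array([.5568,-.0545]) if len(sys.argv)<3 else np.array([float(sys.argv[1]),float(sys.argv[2])])
s=get_state();r=s['eef_pos'][:2]-C;b=np.arctan2(r[1],r[0]);f=s['force']
print('t',round(s['t'],2),'pos',s['eef_pos'].round(4),'bearing',b.round(3),'rad',np.hypot(*r).round(4),'Fccw',(-f[0]*np.sin(b)+f[1]*np.cos(b)).round(1),'Fout',(f[0]*np.cos(b)+f[1]*np.sin(b)).round(1),'Fz',f[2].round(1),'w',s['width'].round(4),'rot',s['ee_rot'].round(3),s['moment'].round(2))
E
python3 st.py
```

```text
Traceback (most recent call last):
  File "st.py", line 5, in <module>
    print('t',round(s['t'],2),'pos',s['eef_pos'].round(4),'bearing',b.round(3),'rad',np.hypot(*r).round(4),'Fccw',(-f[0]*np.sin(b)+f[1]*np.cos(b)).round(1),'Fout',(f[0]*np.cos(b)+f[1]*np.sin(b)).round(1),'Fz',f[2].round(1),'w',s['width'].round(4),'rot',s['ee_rot'].round(3),s['moment'].round(2))
                                                                                                                                                                                                                                   ^^^^^^^^^^^^^^^^
AttributeError: 'float' object has no attribute 'round'
```

{"fn": "arm_command", "kwargs": {
  "targets": [
    [[0,0,0],[0.6,0,0.5],0.85],
    [[0,0,0],[0,0,1],0.85],
    [[0,0,0],[0,0,1],0.85],
    [[0,0,0],[0,0,1],0.85],
    [[0,0,0],[0,0,0],0.85]
  ]
}}

```text
t: 5.3
eef_pos: [0.5789, 0.0058, 0.2796]
ee_rot: [-3.138, -0.005, 2.351]
force: [-5.4, 9.1, -3.7]
width: 0.0238
```

```bash
sed -i "s/s\['width'\].round(4)/round(s['width'],4)/" st.py; python3 st.py
```

```text
t 5.3 pos [0.5789 0.0058 0.2796] bearing 1.219 rad 0.0643 Fccw 8.2 Fout 6.7 Fz -3.7 w 0.0238 rot [-3.138 -0.005  2.351] [ 3.03  2.   -0.07]
```

{"fn": "arm_command", "kwargs": {
  "targets": [
    [[0,0,0],[0.3,0.5,1.5],0.85],
    [[0,0,0],[0.2,0.3,1.5],0.85],
    [[0,0,0],[0,0,1.5],0.85],
    [[0,0,0],[0,0,0],0.85]
  ]
}}

```text
t: 5.7
eef_pos: [0.579, 0.0062, 0.2838]
ee_rot: [-3.136, -0.006, 2.351]
force: [-7.2, 5.9, -4.9]
width: 0.0237
```

```bash
python3 st.py
```

```text
t 5.7 pos [0.579  0.0062 0.2838] bearing 1.22 rad 0.0647 Fccw 8.8 Fout 3.1 Fz -4.9 w 0.0237 rot [-3.136 -0.006  2.351] [2.26 2.28 0.01]
```

{"fn": "arm_command", "kwargs": {
  "targets": [
    [[0,0,0],[0,0,1.5],0.85],
    [[0,0,0],[0,0,1.5],0.85],
    [[0,0,0],[0,0,1.5],0.85],
    [[0,0,0],[0,0,1.5],0.85],
    [[0,0,0],[0,0,1.5],0.85],
    [[0,0,0],[0,0,1],0.85],
    [[0,0,0],[0,0,0],0.85],
    [[0,0,0],[0,0,0],0.85]
  ]
}}

```text
t: 6.5
eef_pos: [0.5789, 0.0062, 0.292]
ee_rot: [-3.136, -0.006, 2.351]
force: [-7.5, 6.9, -6.7]
width: 0.0234
```

```bash
python3 st.py;  python3 - <<'E'
from h import *
p,d=grab_frame("scene");cv2.imwrite("pics/s4.png",cv2.resize(p[150:250,240:360],None,fx=6,fy=6,interpolation=cv2.INTER_CUBIC)[...,::-1])
p,d=grab_frame("wrist");cv2.imwrite("pics/w4.png",p[...,::-1])
E
```

```text
t 6.5 pos [0.5789 0.0062 0.292 ] bearing 1.221 rad 0.0646 Fccw 9.4 Fout 3.9 Fz -6.7 w 0.0234 rot [-3.136 -0.006  2.351] [ 2.25  2.17 -0.04]
```

View pics/s4.png

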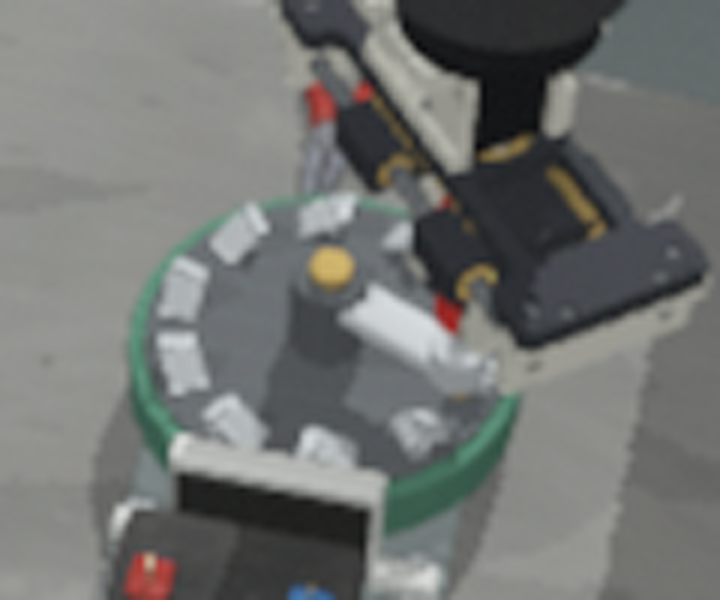

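View pics/w4.png

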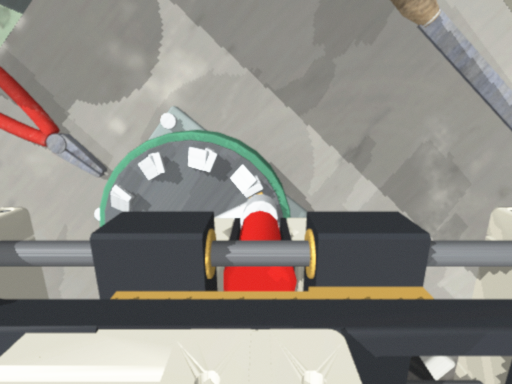

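The pictures show the brass pawl (457,400) almost fully drawn up under the arm, so it is clear (about 14 mm). Wrist view still shows the knob square in the pads. I work out the payout increments.

Run:
```python
import numpy as np
b=1.22;R=65
for k in range(7):
    o=[]
    for i in range(8):
        n=b+2/65;o.append((round(R*(np.cos(n)-np.cos(b)),1),round(R*(np.sin(n)-np.sin(b)),1)));b=n
    print(round(b,3),o)
```

```text
1.466 [(np.float64(-1.9), np.float64(0.7)), (np.float64(-1.9), np.float64(0.6)), (np.float64(-1.9), np.float64(0.5)), (np.float64(-1.9), np.float64(0.5)), (np.float64(-2.0), np.float64(0.4)), (np.float64(-2.0), np.float64(0.4)), (np.float64(-2.0), np.float64(0.3)), (np.float64(-2.0), np.float64(0.2))]
1.712 [(np.float64(-2.0), np.float64(0.2)), (np.float64(-2.0), np.float64(0.1)), (np.float64(-2.0), np.float64(0.1)), (np.float64(-2.0), np.float64(-0.0)), (np.float64(-2.0), np.float64(-0.1)), (np.float64(-2.0), np.float64(-0.1)), (np.float64(-2.0), np.float64(-0.2)), (np.float64(-2.0), np.float64(-0.3))]
1.958 [(np.float64(-2.0), np.float64(-0.3)), (np.float64(-2.0), np.float64(-0.4)), (np.float64(-2.0), np.float64(-0.4)), (np.float64(-1.9), np.float64(-0.5)), (np.float64(-1.9), np.float64(-0.6)), (np.float64(-1.9), np.float64(-0.6)), (np.float64(-1.9), np.float64(-0.7)), (np.float64(-1.9), np.float64(-0.7))]
2.205 [(np.float64(-1.8), np.float64(-0.8)), (np.float64(-1.8), np.float64(-0.8)), (np.float64(-1.8), np.float64(-0.9)), (np.float64(-1.8), np.float64(-1.0)), (np.float64(-1.7), 
[... 365 characters left out ...]
), (np.float64(-1.3), np.float64(-1.5)), (np.float64(-1.3), np.float64(-1.5))]
2.697 [(np.float64(-1.3), np.float64(-1.6)), (np.float64(-1.2), np.float64(-1.6)), (np.float64(-1.2), np.float64(-1.6)), (np.float64(-1.1), np.float64(-1.7)), (np.float64(-1.0), np.float64(-1.7)), (np.float64(-1.0), np.float64(-1.7)), (np.float64(-0.9), np.float64(-1.8)), (np.float64(-0.9), np.float64(-1.8))]
2.943 [(np.float64(-0.8), np.float64(-1.8)), (np.float64(-0.8), np.float64(-1.8)), (np.float64(-0.7), np.float64(-1.9)), (np.float64(-0.7), np.float64(-1.9)), (np.float64(-0.6), np.float64(-1.9)), (np.float64(-0.5), np.float64(-1.9)), (np.float64(-0.5), np.float64(-1.9)), (np.float64(-0.4), np.float64(-2.0))]
```

{"fn": "arm_command", "kwargs": {
  "targets": [
    [[0,0,0],[0,0,0.8],0.85],
    [[0,0,0],[-1.0,0.6,0],0.85],
    [[0,0,0],[-1.9,0.8,0],0.85],
    [[0,0,0],[-1.9,0.6,0],0.85],
    [[0,0,0],[-1.9,0.5,0],0.85],
    [[0,0,0],[-1.9,0.5,0],0.85],
    [[0,0,0],[-2,0.4,0],0.85],
    [[0,0,0],[-2,0.4,0],0.85]
  ],
  "squeeze": 35
}}

```text
t: 7.4
eef_pos: [0.5659, 0.0096, 0.2926]
ee_rot: [-3.135, -0.006, 2.351]
force: [-8.1, 3.3, -4.6]
width: 0.0236
```

```bash
python3 st.py
```

```text
t 7.4 pos [0.5659 0.0096 0.2926] bearing 1.429 rad 0.0647 Fccw 8.5 Fout 2.1 Fz -4.6 w 0.0236 rot [-3.135 -0.006  2.351] [ 1.36  2.51 -0.03]
```

{"fn": "arm_command", "kwargs": {
  "targets": [
    [[0,0,0],[-2,0.4,0],0.85],
    [[0,0,0],[-2,0.3,0],0.85],
    [[0,0,0],[-2,0.2,0],0.85],
    [[0,0,0],[-2,0.1,0],0.85],
    [[0,0,0],[-2,0.1,0],0.85],
    [[0,0,0],[-2,0,0],0.85],
    [[0,0,0],[-2,-0.1,0],0.85],
    [[0,0,0],[-2,-0.1,0],0.85]
  ]
}}

```text
t: 8.2
eef_pos: [0.5496, 0.0099, 0.2926]
ee_rot: [-3.133, -0.006, 2.351]
force: [-8.7, 0.5, -5.7]
width: 0.0239
```

```bash
python3 st.py
```

```text
t 8.2 pos [0.5496 0.0099 0.2926] bearing 1.682 rad 0.0648 Fccw 8.6 Fout 1.5 Fz -5.7 w 0.0239 rot [-3.133 -0.006  2.351] [ 0.13  2.65 -0.03]
```

{"fn": "arm_command", "kwargs": {
  "targets": [
    [[0,0,0],[-2,-0.2,0],0.85],
    [[0,0,0],[-2,-0.3,0],0.85],
    [[0,0,0],[-2,-0.3,0],0.85],
    [[0,0,0],[-2,-0.4,0],0.85],
    [[0,0,0],[-2,-0.4,0],0.85],
    [[0,0,0],[-1.9,-0.5,0],0.85],
    [[0,0,0],[-1.9,-0.6,0],0.85],
    [[0,0,0],[-1.9,-0.6,0],0.85]
  ]
}}

```text
t: 9.0
eef_pos: [0.5338, 0.0061, 0.2926]
ee_rot: [-3.132, -0.006, 2.351]
force: [-8.1, -1.8, -6.3]
width: 0.0235
```

```bash
python3 st.py
```

```text
t 9.0 pos [0.5338 0.0061 0.2926] bearing 1.933 rad 0.0648 Fccw 8.2 Fout 1.1 Fz -6.3 w 0.0235 rot [-3.132 -0.006  2.351] [-1.11  2.33 -0.02]
```

{"fn": "arm_command", "kwargs": {
  "targets": [
    [[0,0,0],[-1.9,-0.7,0],0.85],
    [[0,0,0],[-1.8,-0.8,0],0.85],
    [[0,0,0],[-1.8,-0.8,0],0.85],
    [[0,0,0],[-1.8,-0.9,0],0.85],
    [[0,0,0],[-1.8,-0.9,0],0.85],
    [[0,0,0],[-1.8,-1.0,0],0.85],
    [[0,0,0],[-1.7,-1.0,0],0.85],
    [[0,0,0],[-1.7,-1.1,0],0.85]
  ]
}}

```text
t: 9.8
eef_pos: [0.5197, -0.0015, 0.2928]
ee_rot: [-3.132, -0.005, 2.351]
force: [-6.5, -5.3, -6.1]
width: 0.0236
```

```bash
python3 st.py
python3 - <<'E'
from h import *
p,d=grab_frame("scene");cv2.imwrite("pics/s5.png",cv2.resize(p[160:310,220:350],None,fx=4,fy=4,interpolation=cv2.INTER_CUBIC)[...,::-1])
E
```

```text
t 9.8 pos [ 0.5197 -0.0015  0.2928] bearing 2.181 rad 0.0647 Fccw 8.4 Fout -0.6 Fz -6.1 w 0.0236 rot [-3.132 -0.005  2.351] [-1.96  1.83  0.01]
```

View pics/s5.png

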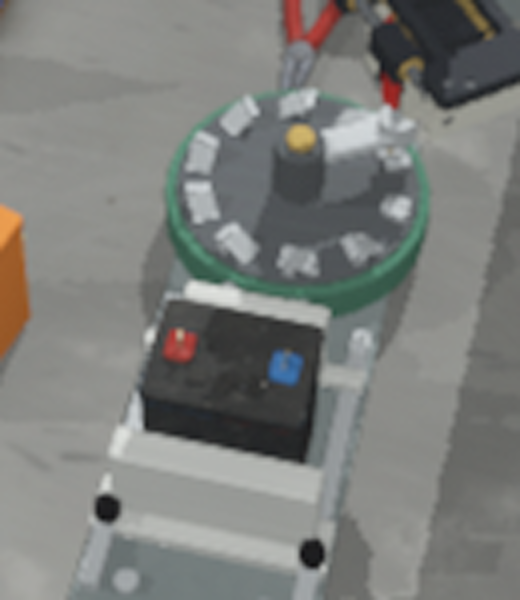

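The jaw is now close to the battery, as expected. I continue more slowly.

{"fn": "arm_command", "kwargs": {
  "targets": [
    [[0,0,0],[-1.7,-1.1,0],0.85],
    [[0,0,0],[-1.2,-0.9,0],0.85],
    [[0,0,0],[-1.2,-0.9,0],0.85],
    [[0,0,0],[-1.2,-0.9,0],0.85],
    [[0,0,0],[-1.1,-1,0],0.85],
    [[0,0,0],[-1.1,-1,0],0.85],
    [[0,0,0],[-1.1,-1,0],0.85],
    [[0,0,0],[0,0,0],0.85]
  ]
}}

```text
t: 10.65
eef_pos: [0.5114, -0.0085, 0.2931]
ee_rot: [-3.133, -0.004, 2.351]
force: [-5.0, -6.8, -5.1]
width: 0.023
```

```bash
python3 st.py
```

```text
t 10.65 pos [ 0.5114 -0.0085  0.2931] bearing 2.35 rad 0.0647 Fccw 8.3 Fout -1.3 Fz -5.1 w 0.023 rot [-3.133 -0.004  2.351] [-2.56  1.54  0.  ]
```

{"fn": "arm_command", "kwargs": {
  "targets": [
    [[0,0,0],[-0.7,-0.7,0],0.85],
    [[0,0,0],[-0.7,-0.7,0],0.85],
    [[0,0,0],[-0.7,-0.7,0],0.85],
    [[0,0,0],[-0.7,-0.7,0],0.85],
    [[0,0,0],[0,0,0],0.85]
  ]
}}

```text
t: 11.15
eef_pos: [0.5087, -0.0112, 0.2931]
ee_rot: [-3.133, -0.004, 2.351]
force: [-5.2, -7.6, -6.5]
width: 0.0235
```

```bash
python3 st.py;python3 - <<'E'
from h import *
p,d=grab_frame("top");c=camera_params("top");np.savez("top6.npz",p=p,d=d)
cv2.imwrite("pics/t6.png",cv2.resize(p[110:250,190:280],None,fx=4,fy=4,interpolation=cv2.INTER_CUBIC)[...,::-1])
P=pts(c,d)
e=np.array([np.cos(.087),np.sin(.087)]);C=np.array([.5568,-.0545])
m=np.zeros(p.shape[:2],bool);m[115:190,205:265]=1
m&=(P[...,2]>.08)&(p.min(2)>120)
k,l,s,ce=cv2.connectedComponentsWithStats(m.astype(np.uint8))
for i in range(1,k):
    if s[i,4]>20:
        w=onz(c,np.argwhere(l==i)[:,::-1],.092)[:,:2];u=(w-C)@e;print(s[i],np.percentile(u,[2,50,98]).round(4))
f=np.load("top0.npz");p=f["p"];P=pts(c,f["d"])
m=np.zeros(p.shape[:2],bool);m[115:190,205:265]=1
m&=(P[...,2]>.08)&(p.min(2)>120)
k,l,s,ce=cv2.connectedComponentsWithStats(m.astype(np.uint8))
for i in range(1,k):
    if s[i,4]>20:
        w=onz(c,np.argwhere(l==i)[:,::-1],.092)[:,:2];u=(w-C)@e;print('start',s[i],np.percentile(u,[2,50,98]).round(4))
E
```

```text
t 11.15 pos [ 0.5087 -0.0112  0.2931] bearing 2.408 rad 0.0647 Fccw 9.1 Fout -1.2 Fz -6.5 w 0.0235 rot [-3.133 -0.004  2.351] [-2.69  1.23  0.05]
[223 125  25   7  55] [0.2231 0.232  0.2396]
[209 127  11   7  39] [0.2227 0.2309 0.2398]
[216 157  29   7 131] [0.128  0.135  0.1417]
start [236 125  12   7  29] [0.2215 0.2308 0.2393]
start [215 126  16   5  37] [0.2291 0.2357 0.2396]
start [217 167  29   6 123] [0.1003 0.1067 0.1129]
```

View pics/t6.png

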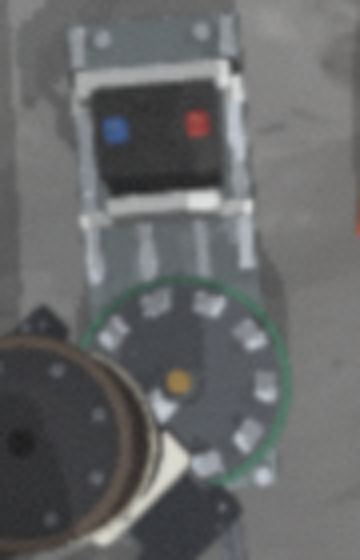

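The jaw has moved about 28 mm, so roughly 4 mm of jaw travel (11 mm at the knob) remains. The view from above shows a narrow dark strip (the rubber) between the jaw at (160,203) and the battery.

{"fn": "arm_command", "kwargs": {
  "targets": [
    [[0,0,0],[-0.7,-0.8,0],0.85],
    [[0,0,0],[-0.6,-0.8,0],0.85],
    [[0,0,0],[-0.6,-0.8,0],0.85],
    [[0,0,0],[-0.6,-0.8,0],0.85],
    [[0,0,0],[0,0,0],0.85]
  ]
}}

```text
t: 11.7
eef_pos: [0.5062, -0.0144, 0.2931]
ee_rot: [-3.133, -0.004, 2.351]
force: [-4.8, -6.9, -5.6]
width: 0.0236
```

{"fn": "arm_command", "kwargs": {
  "targets": [
    [[0,0,0],[-0.6,-0.8,0],0.85],
    [[0,0,0],[0,0,0],0.85]
  ]
}}

```text
t: 11.9
eef_pos: [0.5056, -0.0151, 0.2932]
ee_rot: [-3.133, -0.004, 2.351]
force: [-5.4, -7.2, -5.8]
width: 0.0232
```

```bash
python3 st.py
```

```text
t 11.9 pos [ 0.5056 -0.0151  0.2932] bearing 2.486 rad 0.0646 Fccw 9.0 Fout -0.1 Fz -5.8 w 0.0232 rot [-3.133 -0.004  2.351] [-2.61  1.29 -0.01]
```

{"fn": "arm_command", "kwargs": {
  "targets": [
    [[0,0,0],[-0.6,-0.8,0],0.85],
    [[0,0,0],[0,0,0],0.85]
  ]
}}

```text
t: 12.1
eef_pos: [0.505, -0.016, 0.2932]
ee_rot: [-3.133, -0.004, 2.351]
force: [-5.3, -6.7, -6.0]
width: 0.0235
```

{"fn": "arm_command", "kwargs": {
  "targets": [
    [[0,0,0],[-0.6,-0.8,0],0.85],
    [[0,0,0],[0,0,0],0.85]
  ]
}}

```text
t: 12.3
eef_pos: [0.5045, -0.0168, 0.2932]
ee_rot: [-3.133, -0.004, 2.351]
force: [-5.3, -7.4, -6.4]
width: 0.0233
```

{"fn": "arm_command", "kwargs": {
  "targets": [
    [[0,0,0],[-0.5,-0.8,0],0.85],
    [[0,0,0],[0,0,0],0.85]
  ]
}}

```text
t: 12.5
eef_pos: [0.5039, -0.0176, 0.2932]
ee_rot: [-3.133, -0.004, 2.351]
force: [-4.1, -6.2, -6.5]
width: 0.0232
```

{"fn": "arm_command", "kwargs": {
  "targets": [
    [[0,0,0],[-0.4,-0.6,0],0.85],
    [[0,0,0],[0,0,0],0.85]
  ]
}}

```text
t: 12.7
eef_pos: [0.5036, -0.0181, 0.2932]
ee_rot: [-3.133, -0.004, 2.351]
force: [-5.0, -6.7, -5.1]
width: 0.0236
```

```bash
python3 st.py
```

```text
t 12.7 pos [ 0.5036 -0.0181  0.2932] bearing 2.542 rad 0.0645 Fccw 8.4 Fout 0.4 Fz -5.1 w 0.0236 rot [-3.133 -0.004  2.351] [-2.56  1.27 -0.05]
```

{"fn": "arm_command", "kwargs": {
  "targets": [
    [[0,0,0],[-0.5,-0.8,0],0.85],
    [[0,0,0],[0,0,0],0.85]
  ]
}}

```text
t: 12.9
eef_pos: [0.503, -0.0189, 0.2932]
ee_rot: [-3.133, -0.004, 2.351]
force: [-4.9, -7.1, -5.6]
width: 0.0239
```

{"fn": "arm_command", "kwargs": {
  "targets": [
    [[0,0,0],[-0.5,-0.8,0],0.85],
    [[0,0,0],[0,0,0],0.85]
  ]
}}

```text
t: 13.1
eef_pos: [0.5025, -0.0197, 0.2932]
ee_rot: [-3.133, -0.004, 2.351]
force: [-5.3, -6.6, -6.3]
width: 0.0237
```

```bash
python3 st.py
```

```text
t 13.1 pos [ 0.5025 -0.0197  0.2932] bearing 2.572 rad 0.0645 Fccw 8.4 Fout 0.9 Fz -6.3 w 0.0237 rot [-3.133 -0.004  2.351] [-2.6   1.29  0.02]
```

{"fn": "arm_command", "kwargs": {
  "targets": [
    [[0,0,0],[-0.5,-0.8,0],0.85],
    [[0,0,0],[0,0,0],0.85]
  ]
}}

```text
t: 13.3
eef_pos: [0.502, -0.0205, 0.2932]
ee_rot: [-3.133, -0.004, 2.351]
force: [-4.0, -6.9, -6.1]
width: 0.0234
```

{"fn": "arm_command", "kwargs": {
  "targets": [
    [[0,0,0],[-0.5,-0.8,0],0.85],
    [[0,0,0],[0,0,0],0.85]
  ]
}}

```text
t: 13.5
eef_pos: [0.5016, -0.0213, 0.2932]
ee_rot: [-3.133, -0.004, 2.351]
force: [-5.0, -6.8, -6.3]
width: 0.0233
```

```bash
python3 st.py
python3 - <<'E'
from h import *
p,d=grab_frame("scene");cv2.imwrite("pics/s7.png",cv2.resize(p[215:285,235:325],None,fx=8,fy=8,interpolation=cv2.INTER_CUBIC)[...,::-1])
E
```

```text
t 13.5 pos [ 0.5016 -0.0213  0.2932] bearing 2.6 rad 0.0644 Fccw 8.4 Fout 0.8 Fz -6.3 w 0.0233 rot [-3.133 -0.004  2.351] [-2.67  1.28  0.03]
```

View pics/s7.png

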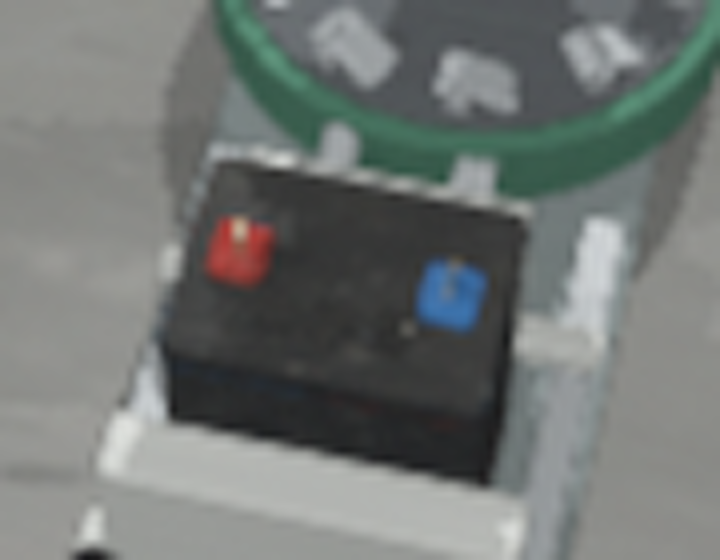

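The jaw (its top edge at about (380,180)) is nearly hidden behind the battery: very close, with no load shift felt yet. I keep going.

{"fn": "arm_command", "kwargs": {
  "targets": [
    [[0,0,0],[-0.6,-0.8,0],0.85],
    [[0,0,0],[0,0,0],0.85]
  ]
}}

```text
t: 13.75
eef_pos: [0.5011, -0.0221, 0.2933]
ee_rot: [-3.133, -0.004, 2.351]
force: [-4.6, -7.6, -6.4]
width: 0.0237
```

{"fn": "arm_command", "kwargs": {
  "targets": [
    [[0,0,0],[-0.5,-0.8,0],0.85],
    [[0,0,0],[0,0,0],0.85]
  ]
}}

```text
t: 13.95
eef_pos: [0.5006, -0.0229, 0.2933]
ee_rot: [-3.133, -0.004, 2.351]
force: [-5.0, -7.9, -5.9]
width: 0.0235
```

{"fn": "arm_command", "kwargs": {
  "targets": [
    [[0,0,0],[-0.5,-0.8,0],0.85],
    [[0,0,0],[0,0,0],0.85]
  ]
}}

```text
t: 14.15
eef_pos: [0.5001, -0.0237, 0.2933]
ee_rot: [-3.133, -0.004, 2.351]
force: [-4.6, -8.1, -6.4]
width: 0.0236
```

```bash
python3 st.py
```

```text
t 14.15 pos [ 0.5001 -0.0237  0.2933] bearing 2.644 rad 0.0645 Fccw 9.3 Fout 0.2 Fz -6.4 w 0.0236 rot [-3.133 -0.004  2.351] [-2.82  1.04  0.03]
```

{"fn": "arm_command", "kwargs": {
  "targets": [
    [[0,0,0],[-0.5,-0.9,0],0.85],
    [[0,0,0],[0,0,0],0.85]
  ]
}}

```text
t: 14.35
eef_pos: [0.4996, -0.0246, 0.2933]
ee_rot: [-3.133, -0.004, 2.351]
force: [-4.0, -6.7, -6.7]
width: 0.0235
```

{"fn": "arm_command", "kwargs": {
  "targets": [
    [[0,0,0],[-0.5,-0.9,0],0.85],
    [[0,0,0],[0,0,0],0.85]
  ]
}}

```text
t: 14.55
eef_pos: [0.4993, -0.0253, 0.2934]
ee_rot: [-3.134, -0.004, 2.351]
force: [-4.3, -5.0, -7.1]
width: 0.0235
```

{"fn": "arm_command", "kwargs": {
  "targets": [
    [[0,0,0],[-0.5,-0.9,0],0.85],
    [[0,0,0],[0,0,0],0.85]
  ]
}}

```text
t: 14.75
eef_pos: [0.4992, -0.0257, 0.2937]
ee_rot: [-3.136, -0.003, 2.351]
force: [-5.9, -3.5, -6.7]
width: 0.0235
```

```bash
python3 st.py
```

```text
t 14.75 pos [ 0.4992 -0.0257  0.2937] bearing 2.678 rad 0.0644 Fccw 5.8 Fout 3.7 Fz -6.7 w 0.0235 rot [-3.136e+00 -3.000e-03  2.351e+00] [-1.46  1.58 -0.06]
```

Contact: the tangential load is falling (9 → 6 N). I use smaller steps from here.

{"fn": "arm_command", "kwargs": {
  "targets": [
    [[0,0,0],[-0.5,-0.7,0],0.85],
    [[0,0,0],[0,0,0],0.85]
  ]
}}

```text
t: 14.95
eef_pos: [0.499, -0.0259, 0.294]
ee_rot: [-3.137, -0.003, 2.351]
force: [-5.2, -1.7, -6.4]
width: 0.0234
```

```bash
python3 st.py
```

```text
t 14.95 pos [ 0.499  -0.0259  0.294 ] bearing 2.683 rad 0.0645 Fccw 3.9 Fout 3.9 Fz -6.4 w 0.0234 rot [-3.137e+00 -3.000e-03  2.351e+00] [-0.76  1.82 -0.02]
```

{"fn": "arm_command", "kwargs": {
  "targets": [
    [[0,0,0],[-0.6,-0.6,0],0.85],
    [[0,0,0],[0,0,0],0.85]
  ]
}}

```text
t: 15.15
eef_pos: [0.4988, -0.0262, 0.2943]
ee_rot: [-3.138, -0.003, 2.352]
force: [-5.7, -0.2, -6.5]
width: 0.0235
```

{"fn": "arm_command", "kwargs": {
  "targets": [
    [[0,0,0],[-0.5,-0.4,0],0.85],
    [[0,0,0],[0,0,0],0.85]
  ]
}}

```text
t: 15.35
eef_pos: [0.4986, -0.0264, 0.2943]
ee_rot: [-3.139, -0.002, 2.352]
force: [-3.6, 0.7, -9.3]
width: 0.0239
```

```bash
python3 st.py
```

```text
t 15.35 pos [ 0.4986 -0.0264  0.2943] bearing 2.692 rad 0.0646 Fccw 0.9 Fout 3.6 Fz -9.3 w 0.0239 rot [-3.139e+00 -2.000e-03  2.352e+00] [0.27 1.77 0.03]
```

{"fn": "arm_command", "kwargs": {
  "targets": [
    [[0,0,0],[0,0,0],0.85],
    [[0,0,0],[0,0,-0.5],0.85],
    [[0,0,0],[0,0,-1],0.85],
    [[0,0,0],[0,0,-1],0.85],
    [[0,0,0],[0,0,-1],0.85],
    [[0,0,0],[0,0,0],0.85]
  ]
}}

```text
t: 15.95
eef_pos: [0.4987, -0.0264, 0.2912]
ee_rot: [-3.139, -0.002, 2.352]
force: [-6.5, 0.8, -4.9]
width: 0.0231
```

```bash
python3 st.py
```

```text
t 15.95 pos [ 0.4987 -0.0264  0.2912] bearing 2.692 rad 0.0646 Fccw 2.1 Fout 6.2 Fz -4.9 w 0.0231 rot [-3.139e+00 -2.000e-03  2.352e+00] [ 0.36  2.25 -0.04]
```

{"fn": "arm_command", "kwargs": {
  "targets": [
    [[0,0,0],[-0.2,0,-1],0.85],
    [[0,0,0],[-0.2,0,-1],0.85],
    [[0,0,0],[0,0,0],0.85]
  ]
}}

```text
t: 16.25
eef_pos: [0.4985, -0.0264, 0.2893]
ee_rot: [-3.14, -0.002, 2.352]
force: [-6.4, 1.8, -6.0]
width: 0.0234
```

{"fn": "arm_command", "kwargs": {
  "targets": [
    [[0,0,0],[0,0,-1],0.85],
    [[0,0,0],[0,0,-1],0.85],
    [[0,0,0],[0,0,0],0.85]
  ]
}}

```text
t: 16.55
eef_pos: [0.4985, -0.0264, 0.2885]
ee_rot: [-3.14, -0.001, 2.353]
force: [-10.5, 2.3, 5.2]
width: 0.0239
```

```bash
python3 st.py
```

```text
t 16.55 pos [ 0.4985 -0.0264  0.2885] bearing 2.692 rad 0.0647 Fccw 2.5 Fout 10.5 Fz 5.2 w 0.0239 rot [-3.140e+00 -1.000e-03  2.353e+00] [0.57 3.68 0.02]
```

The pawl has landed on a tooth's back (Fz now upward, about 10.5 mm lift, inside the 0–11 mm expected). I ease the strain, then open.

{"fn": "arm_command", "kwargs": {
  "targets": [
    [[0,0,0],[-0.5,0.2,0.5],0.85],
    [[0,0,0],[-0.4,0.2,0.4],0.85],
    [[0,0,0],[0,0,0],0.85]
  ]
}}

```text
t: 16.85
eef_pos: [0.4981, -0.0261, 0.2887]
ee_rot: [-3.14, -0.0, 2.352]
force: [-5.8, -1.3, -5.1]
width: 0.0232
```

```bash
python3 st.py
```

```text
t 16.85 pos [ 0.4981 -0.0261  0.2887] bearing 2.692 rad 0.0652 Fccw 3.7 Fout 4.6 Fz -5.1 w 0.0232 rot [-3.14  -0.     2.352] [-0.65  1.61  0.02]
```

{"fn": "arm_command", "kwargs": {
  "targets": [
    [[0,0,0],[-0.2,-0.3,-0.4],0.85],
    [[0,0,0],[0,0,0],0.85]
  ],
  "squeeze": 12
}}

```text
t: 17.05
eef_pos: [0.4981, -0.0263, 0.2886]
ee_rot: [-3.141, -0.0, 2.352]
force: [-6.4, 0.1, -0.6]
width: 0.0238
```

{"fn": "arm_command", "kwargs": {
  "targets": [
    [[0,0,0],[0,0,0],0.7],
    [[0,0,0],[0,0,0],0.6],
    [[0,0,0],[0,0,0],0.5],
    [[0,0,0],[0,0,0],0.42],
    [[0,0,0],[0,0,0],0.42],
    [[0,0,0],[0,0,0],0.42]
  ]
}}

```text
t: 17.65
eef_pos: [0.4984, -0.0261, 0.2886]
ee_rot: [3.141, 0.0, 2.352]
force: [0.3, 0.2, -0.1]
width: 0.0508
```

```bash
python3 st.py
python3 - <<'E'
from h import *
p,d=grab_frame("wrist");cv2.imwrite("pics/w8.png",p[...,::-1])
E
```

```text
t 17.65 pos [ 0.4984 -0.0261  0.2886] bearing 2.689 rad 0.0649 Fccw -0.4 Fout -0.2 Fz -0.1 w 0.0508 rot [3.141 0.    2.352] [-0.1   0.02  0.04]
```

View pics/w8.png

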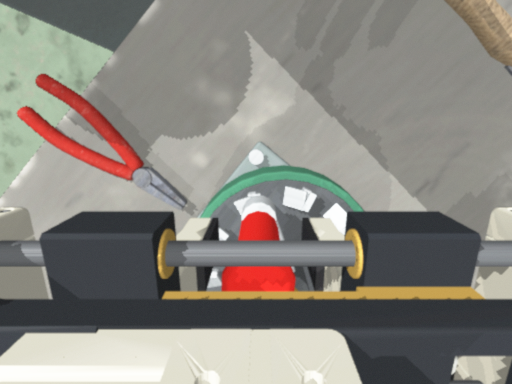

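Force is zero, and the knob stands free at (258,250) between the open pads. I lift straight up.

{"fn": "arm_command", "kwargs": {
  "targets": [
    [[0,0,0],[0,0,10],0.42],
    [[0,0,0],[0,0,20],0.42],
    [[0,0,0],[0,0,30],0.42],
    [[0,0,0],[0,0,40],0.42],
    [[0,0,0],[0,0,40],0.42],
    [[0,0,0],[-10,0,30],0.42],
    [[0,0,0],[-20,0,0],0.42],
    [[0,0,0],[0,0,0],0.42]
  ]
}}

```text
t: 18.5
eef_pos: [0.4665, -0.0265, 0.4606]
ee_rot: [3.138, 0.001, 2.353]
force: [-0.8, 0.1, -1.0]
width: 0.0509
```

```bash
python3 st.py
python3 - <<'E'
from h import *
e=np.array([np.cos(.087),np.sin(.087)]);C=np.array([.5568,-.0545]);c=camera_params("top")
for n in("a","b"):
    p,d=grab_frame("top");P=pts(c,d)
    m=np.zeros(p.shape[:2],bool);m[115:190,205:265]=1
    mm=m&(P[...,2]>.08)&(p.min(2)>120)
    k,l,s,ce=cv2.connectedComponentsWithStats(mm.astype(np.uint8))
    for i in range(1,k):
        if s[i,4]>20:
            w=onz(c,np.argwhere(l==i)[:,::-1],.092)[:,:2];print(s[i],np.percentile((w-C)@e,[2,50,98]).round(4))
    b=np.zeros_like(m);b[122:172,208:258]=1;b&=(P[...,2]>.09)&(p.max(2)<75)
    k,l,s,ce=cv2.connectedComponentsWithStats(b.astype(np.uint8));i=1+np.argmax(s[1:,4])
    print("batt",cv2.minAreaRect(onz(c,np.argwhere(l==i)[:,::-1],.103)[:,:2].astype(np.float32)))
p,d=grab_frame("scene");cv2.imwrite("pics/s9.png",cv2.resize(p[130:310,190:420],None,fx=3.3,fy=3.3,interpolation=cv2.INTER_CUBIC)[...,::-1])
P=pts(camera_params("scene"),d);hsv=cv2.cvtColor(p,cv2.COLOR_RGB2HSV)
red=((hsv[...,0]<8)|(hsv[...,0]>172))&(hsv[...,1]>150)&(P[...,2]>.08)&(P[...,2]<.2)
m=red&(np.hypot(P[...,0]-C[0],P[...,1]-C[1])<.09);q=P[m]
print("knob",m.sum(),q.min(0),q.max(0)) if m.sum() else None
E
```

```text
t 18.5 pos [ 0.4665 -0.0265  0.4606] bearing 2.841 rad 0.0945 Fccw 0.1 Fout 0.8 Fz -1.0 w 0.0509 rot [3.138e+00 1.000e-03 2.353e+00] [-0.07 -0.05  0.  ]
[237 125  11   6  27] [0.2232 0.2336 0.2402]
[214 126  23   5  49] [0.2287 0.234  0.2399]
[216 155  29   8 138] [0.134  0.1411 0.1481]
batt ((0.7428719997406006, -0.03872639685869217), (0.06972099095582962, 0.0910085067152977), 4.951986312866211)
[242 125   6   6  21] [0.2229 0.2301 0.2391]
[208 126  29   9  81] [0.2224 0.2327 0.2396]
[216 155  29   8 140] [0.1338 0.1411 0.1481]
batt ((0.741624116897583, -0.038834284991025925), (0.07196594774723053, 0.09106413275003433), 5.14389705657959)
knob 206 [ 0.48579235 -0.04105503  0.11065024] [ 0.51466102 -0.01091266  0.17203573]
```

View pics/s9.png

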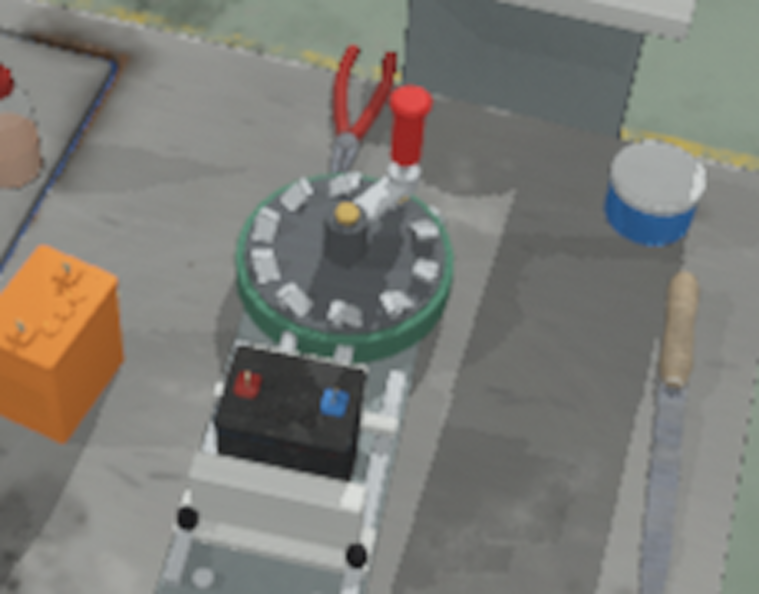

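The jaw is at the battery, which has not moved. The knob is free and down on a tooth's back, and the tin and bottle are in place. I hand in.

```bash
python3 -c "
from station import *
print(job_done())"
```

```text
the job is handed in; nothing more can be done
None
```

The job is handed in at about 18.8 s of the 69 s allowed. The jaw rests on the battery, and the knob is down and let go. `job_done()` gave no verdict, so this rests on my own checks.

**What I did:**
- **Unloading and lifting:** I wound the crank about 6.5 mm clockwise at the knob. I then lifted the pawl about 14 mm with only 4–7 N of pull, so it was not hooked.
- **Paying out:** I let the crank back at about 0.3 rad/s, slower near the end, holding a steady 8–9 N at the knob until the jaw landed after about 1.4 rad. I stopped when that load fell to about 1 N.
- **Letting down:** The pawl settled on a tooth's back at about 10.5 mm. I eased off the strain, opened the fingers and lifted clear.

**Last checks:**
- **Jaw:** It moved about 34 mm, against about 32.5 mm predicted. The roughly 2 mm difference is within camera accuracy.
- **Battery and bystanders:** The battery is within about 1.5 mm of its start and looks upright. The tin and oil bottle look unmoved by eye; I did not measure them.
- **Arm:** The force on the hand is about zero and it touches nothing.
- **Forces not measured:** The jaw and pawl forces could only be judged from the load on the hand. During the let-down the sideways force on the hand briefly reached about 10.5 N.

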